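# Lock the lamp cartridge into the microscope lamp base

### The arm

A 7-joint arm with a two-finger parallel gripper is mounted at the origin on the work surface. World frame = base frame: x ahead of the robot, y to its left, z up, the work surface at z = 0. Lengths are in m, angles in rad, forces in N, time in s.
With the tool pointing down it reaches from about 0.4 to 0.85 m from the base axis. Payload 4.5 kg.
Tool frame: the origin (TCP) lies midway between the tips of the shut fingers; the grasp point (between the pads) lies 19 mm behind it; z points along the fingers, y is the line along which they close (so a half turn about z gives the same grasp; the last joint's range is limited). The gripper opens to 88 mm and grips with 3 to 60 N. Pads are 18 mm wide; open, the fingers measure 123 mm over their backs; the gripper's body (75 mm by 187 mm) begins 45 mm behind the grasp point.
Start: joints at [1.138, 0.689, -0.195, 1.565, 0.157, 0.902, -0.215], TCP at [0.281, -0.558, 0.239] pointing down, gripper open.
Joint ranges: [-3.01, 3.01], [-0.46, 2.08], [-1.47, 1.51], [0.13, 2.56], [-1, 4.14], [0.04, 2.09], [-2.66, 2.66]. Speed limits (rad/s): [2.57, 2.57, 3.14, 3.14, 3.14, 3.14, 3.14].

### API

Orientations are given as a unit quaternion [x, y, z, w].
In Python, from plant import get_state, viewer, workorder gives the robot as it stands. The module is installed in compiled form; this text tells all that it offers.
- The arm moves only by the tool step_arm, never from a script. Its argument "motion" is a list of rows, each an object of numbers: "wx", "wy", "wz": the turn, a rotation vector about the tool's x, y, z each as a share of 180 degrees, from -1 to 1; "dx", "dy", "dz": the shift along the tool's x, y, z each as a share of 8 cm, from -1 to 1; "claw": the finger opening in mm, from 0 to 88.1. A call has 1 to 8 rows; each row is the pose to reach, as a shift and turn from the pose commanded when the call began, along the tool's axes at that moment, turning the shorter way round; what a row does not reach only later rows make up. A row lasts 1/10 s, in which the tool goes at most 50 mm and 8.59 degrees, less where a joint would pass 70% of its speed; a pose out of reach is approached as far as the arm can. A call with a number of a shift or a turn outside -1 to 1 is refused whole. A call with a gripper value outside its range is refused whole. The fingers move at their own pace and stop on an object; "force" is the grip in N (left out, the last holds). Time passes only in rows, so rows that repeat a pose let the fingers close. It gives the time, the measured TCP pose, the force, the opening and the grip force at its end, in the units of the state.
- get_state(): the state, without advancing time (a new reading comes with each control period).
- viewer.snapshot(name): name is "scene" or "top" or "wrist"; returns (picture, depth): 400x640x3 uint8, red, green, blue; 400x640 float32, m along the optical axis (not along the pixel's ray), 0 where there is no reading.
- viewer.calibration(name): a dict with "vfov" (degrees; the focal length in pixels is half the picture's height over the tangent of half this angle, whatever the lens; pixels are square), "cx", "cy" (the principal point, pixels), "extrinsics" (4x4, takes a point from camera to world coordinates). Camera axes: x right, y down, z forward; pixel columns grow to the right and rows downward; lengths in m; the calibration is good to about 2 mm. A picture is of the moment at which its call begins: read the wrist's pose just before it. calibration takes no time and is no camera call; for the wrist camera it gives the pose at the moment of the call.
- workorder.finish_job(): hands the job in; it is judged then, once.
The state is a dict: "clock": time; "q": joint angles; "qd": joint speeds; "joint_torque": joint torques, N m; "tool_pos": TCP position; "eef_rot": TCP orientation; "contact_force": force on the tool from outside, world axes, zero at the start; "moment": the same for the moment, N m; "opening": opening from 0.0 (shut) to 1.0 (fully open); "finger_force": force on a finger pad.
Only numpy, scipy, OpenCV 4.12 (cv2) and the standard library are available. Lean on these libraries where they do the work, as an engineer would, in place of code of your own. Each camera call takes 0.05 s, during which the arm holds its last target. There are 200 camera calls.

### The job

Lift the square dust cover off the lamp base and set it down right way up in the shallow steel tray; then take the winged lamp cartridge out of the rack, put its two lugs into the notches of the well, push it straight down against the spring and twist it clockwise (seen from above) a quarter turn. A spring turns it back if it is let go, so finish still gripping it, turned and seated; leave the round blanking plug and the other things on the bench where they are.

Things in the scene. Friction and masses are not known exactly. Their poses are not given: they have to be found in the camera images.
- lampbase: Fixed grey lamp base: box 150 (x) x 120 (y) x 30 mm with a central 64 mm square well rising to 72 mm. Origin: underside centre, z up. The well's steel top is a ledge 64 to 72 mm up; the lugs turn beneath it, clockwise only (fixed stops the other way). The bayonet opening is described at well_mouth.
- well_mouth (a point): Centre of the bayonet opening, level with the well's top face 72 mm above the bench; axes as the lamp base. The opening is 25 mm across (y) for the 20 mm cartridge body, with two opposite notches along +x and -x, 14 mm wide and reaching 21 mm from the centre.
- spring (a joint): Sprung brass plate in the well: 0 at rest, its top 10 mm below the well's top face; grows (m) as pushed down, at most 0.012. 4 N starts it, then 0.7 N per mm. Lugs resting on it clear the ledge and can turn once it is 4 mm down; 6 to 8 mm gives good clearance. At 9 mm the cartridge's flange lands on the well's top.
- rotor (a joint): Turn of the brass plate (rad), clockwise from above; 0 at rest, stop at 1.5. Its two posts meet the lugs after about 8 degrees of clockwise twist from the notch line; then it turns with the cartridge: a 90 degree twist reads about 1.4. A return spring resists with 0.04 N m at first, 0.1 N m at a quarter turn.
- cover: Loose black dust cover, 60 g, over the well at the start: square cap 76 x 76 x 16 mm, open below, 2 mm play each side of the 64 mm well, its skirt 12 mm deep; on top a round knob, 22 mm diameter, from 16 to 46 mm above the origin. Origin: centre of the skirt's lower edge, z up.
- tray: Fixed shallow steel tray, 160 (x) x 140 (y) mm, walls 4 mm thick and 14 mm high, floor 4 mm thick, empty at the start. Origin: underside centre.
- rack: Fixed white rack block 160 (x) x 80 (y) x 30 mm with two 40 mm round holes, 38 mm either side of its centre along its x axis; the cartridge hangs by its flange in one, the blanking plug in the other. Origin: underside centre.
- cartridge: Loose lamp cartridge, 120 g, upright. Origin: centre of lower end, z up; half a turn is the same. Body 20 mm diameter; at 0 to 6 mm two lugs along +x and -x, 8 mm wide, out to 18 mm from the axis; flange 46 mm diameter at 19 to 25 mm; black wing to grip at 25 to 62 mm, 40 mm long along x (in line with the lugs), 14 mm thick along y. Origin 11 mm above the bench in the rack.
- blank: Loose round blanking plug, the cartridge's neighbour in the rack: the same flange but a round knob (24 mm diameter, up to 51 mm above its origin) and no lugs. Not to be used; leave alone. Origin: centre of its lower end.
- jar_tall: Bystander: clear glass jar with black cap, 52 mm diameter, 85 mm tall. Origin: underside centre.
- jar_short: Bystander: amber glass jar with black cap, 60 mm diameter, 65 mm tall. Origin: underside centre.
- dish: Bystander: flat glass dish, 90 mm diameter, 16 mm high. Origin: underside centre.
- objective: Bystander: dark steel microscope objective, 28 mm diameter, 42 mm tall. Origin: underside centre.
- screwdriver: Bystander: screwdriver, 150 mm long, lying beyond the lamp base, along its own x axis. Origin: beneath its middle.
There are look-alikes about, which are no part of the job. What is shaped like the cartridge but pink is not meant.

How it is judged:
On the way, in this order (a step that is already met when the one before it is completed fails the run):
1. the dust cover lies right way up in the tray, let go (x of cover in the frame of tray between -0.06 and 0.06 m and y of cover in the frame of tray between -0.05 and 0.05 m and height (world z) of cover below 0.012 m and angle between cover's own z axis and vertical below 0.15 rad and contact force between the fingers and cover below 0.05 N and linear speed of cover below 0.02 m/s), for 0.2 s.
2. the cartridge is lifted clear of the rack (height (world z) of cartridge above 0.045 m and contact force between cartridge and rack below 0.05 N and contact force between the fingers and cartridge above 0.5 N), for 0.1 s.
3. the cartridge is in the well, not yet turned, and pushed down so that its lugs pass the ledge (horizontal distance between cartridge and well_mouth below 0.005 m and angle between cartridge's own z axis and vertical below 0.12 rad and height (world z) of cartridge below 0.06 m and value of joint spring above 0.004 m and value of joint rotor below 0.3 rad), for 0.05 s.
At the end, for the whole second after the job is handed in: Cartridge upright (0.12 rad) within 5 mm of the well axis, its origin below 60 mm, spring pressed over 3 mm, rotor beyond 1.1 rad (at least about 70 degrees of twist), at rest, gripped with over 1 N. Cover right way up, still and untouched in the tray, within 60 x 50 mm of its centre (all of step 1 and horizontal distance between cartridge and well_mouth below 0.005 m and angle between cartridge's own z axis and vertical below 0.12 rad and height (world z) of cartridge below 0.06 m and value of joint spring above 0.003 m and value of joint rotor above 1.1 rad and contact force between the fingers and cartridge above 1 N and angular speed of cartridge below 0.3 rad/s); the arm keeps its last pose, push and grip.
It fails at once if the blanking plug is pulled out or knocked (moved more than 15 mm) (distance of blank from where it was at the start of the episode above 0.015 m).
It fails at once if another thing on the bench is moved by more than 30 mm or knocked over (distance of any of jar_tall, jar_short, dish, objective, screwdriver from where it was at the start of the episode above 0.03 m or angle between any of jar_tall, jar_short, dish, objective's own z axis and vertical above 0.5 rad).
It also fails if it takes over 64 s, if anything falls off the work surface, if the arm or the gripper's body presses on something with over 40 N, if the wrist force passes 120 N, or if a joint passes its speed limit or range.

## Working session

There is one attempt and no reset: what is moved stays moved. The work goes in short steps, Python scripts to look and compute and a tool call to move; the robot and the scene stay as the last step left them, time stands still between calls to the robot, and variables do not carry over. Pictures are saved under pics/ and viewed, at most 10 in all, crops included, and the job is handed in when it is done.

Besides the shell and the picture viewer there is one more tool, called after "Emit:" as name(argument=value, ...) on one line, values as JSON. step_arm: Moves the arm, as the interface text tells. Shift numbers are shares of 8 cm and turn numbers shares of 180 degrees, none past 1 either way. Its arguments: {"type":"object","properties":{"motion":{"type":"array","items":{"type":"object","properties":{"wx":{"type":"number","minimum":-1,"maximum":1},"wy":{"type":"number","minimum":-1,"maximum":1},"wz":{"type":"number","minimum":-1,"maximum":1},"dx":{"type":"number","minimum":-1,"maximum":1},"dy":{"type":"number","minimum":-1,"maximum":1},"dz":{"type":"number","minimum":-1,"maximum":1},"claw":{"type":"number"}}}},"force":{"type":"number"}},"required":["motion"]}

```bash
mkdir -p pics && cat > h.py <<'E'
import numpy as np, cv2
from plant import get_state, viewer, workorder
def snap(n,save=None):
    C=viewer.calibration(n); p,d=viewer.snapshot(n)
    if save: cv2.imwrite('pics/'+save,p[:,:,::-1])
    np.savez(''+n+'.npz',p=p,d=d,E=C['extrinsics'],v=C['vfov'],cx=C['cx'],cy=C['cy'])
    return load(n)
def load(n):
    z=np.load(''+n+'.npz'); return {k:z[k] for k in z}
def world(S):
    "per-pixel world points from depth"
    h,w=S['d'].shape; f=h/2/np.tan(np.radians(S['v'])/2)
    u,v=np.meshgrid(np.arange(w),np.arange(h))
    P=np.stack([(u-S['cx'])/f,(v-S['cy'])/f,np.ones_like(u)],-1)*S['d'][...,None]
    return P@S['E'][:3,:3].T+S['E'][:3,3]
def ray(S,u,v,z):
    h=S['d'].shape[0]; f=h/2/np.tan(np.radians(S['v'])/2)
    r=S['E'][:3,:3]@np.array([(u-S['cx'])/f,(v-S['cy'])/f,1]); o=S['E'][:3,3]
    return o+r*(z-o[2])/r[2]
E
python3 - <<'E'
from h import *
for n in('top','scene'):
    S=snap(n,n+'0.png'); print(n,S['v'],S['cx'],S['cy'],S['E'].round(3).tolist())
s=get_state(); print(s)
E
```

```text
top 46.52034549518044 321.76053066988436 207.32989554334733 [[-0.007, -0.998, 0.066, 0.437], [-1.0, 0.008, 0.015, -0.042], [-0.016, -0.065, -0.998, 1.44], [0.0, 0.0, 0.0, 1.0]]
scene 51.34414458631295 314.86280862636346 197.14631714001624 [[0.673, 0.564, -0.478, 0.996], [0.739, -0.513, 0.435, -0.429], [0.0, -0.647, -0.763, 0.792], [0.0, 0.0, 0.0, 1.0]]
{'clock': 0.1, 'q': array([ 1.13778822,  0.68994752, -0.19452915,  1.56617376,  0.15730454,
        0.90247872, -0.21510786]), 'qd': array([ 1.98335953e-04, -1.60856459e-03,  1.68638201e-04, -5.10056618e-03,
       -7.82773092e-05,  5.06617351e-04,  1.32183992e-04]), 'joint_torque': array([-3.27107024e-03, -5.28498781e+01, -1.27163440e+00, -1.53836149e+01,
       -5.26272040e-02,  1.99551701e-03,  8.30018030e-05]), 'tool_pos': array([ 0.28100177, -0.55767175,  0.23797853]), 'eef_rot': array([ 9.72876280e-01,  2.31324646e-01, -2.37573286e-04, -7.72269096e-04]), 'contact_force': array([ 0.12235662,  0.26094299, -0.96639406]), 'moment': array([-0.03481614,  0.04154222,  0.05345817]), 'finger_force': 0.0, 'opening': 0.9978073616537761}
```

View pics/top0.png

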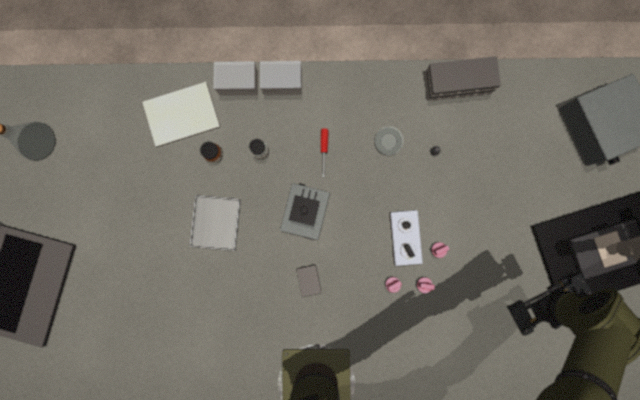

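View pics/scene0.png

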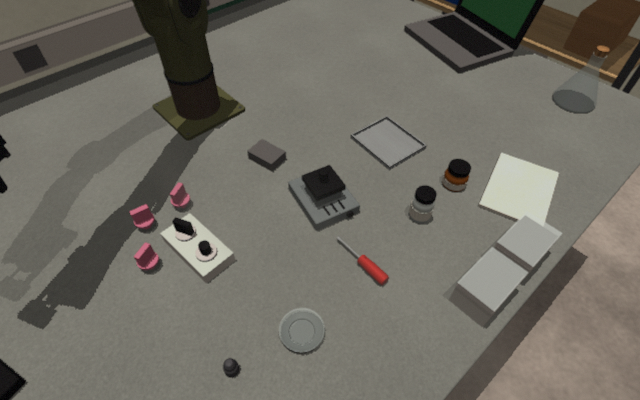

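Candidates for the cartridge in the top view are the black wing in the rack (407,250), the round-knobbed blank in the rack (405,225), and pink look-alikes at (440,249), (425,285) and (393,285). I choose the black wing at (407,250). The cover is on the lamp base at (304,209), and the empty tray is at (216,222).

```bash
python3 - <<'E'
from h import *
S=load('top'); W=world(S); p=S['p'].astype(int)
def rect(name,m,z):
    m=m.astype(np.uint8); n,l,st,c=cv2.connectedComponentsWithStats(m)
    if n<2: print(name,'none');return
    k=1+st[1:,4].argmax(); q=np.argwhere(l==k)[:,::-1]
    pts=np.array([ray(S,u,v,z)[:2] for u,v in q],np.float32)
    r=cv2.minAreaRect(pts); print(name,len(q),np.round(np.array(r[0]),4),np.round(r[1],4),round(r[2],1))
def box(u0,v0,u1,v1):
    b=np.zeros(S['d'].shape,bool); b[v0:v1,u0:u1]=1; return b
Z=W[...,2]
print('table z',np.median(Z[180:200,340:380]))
rect('tray',box(180,185,250,260)&(Z>.008),.014)
rect('base',box(270,175,340,245)&(Z>.02)&(Z<.05),.03)
rect('cover',box(270,175,340,245)&(Z>.065)&(Z<.09),.076)
rect('knob',box(270,175,340,245)&(Z>.096),.106)
rect('rackw',box(380,200,430,275)&(Z>.02)&(Z<.036),.03)
rect('cart',box(380,200,430,275)&(Z>.058)&(p.sum(2)<200),.073)
rect('plug',box(380,200,430,240)&(Z>.045)&(p.sum(2)<200),.062)
for u,v in[(304,209),(408,250),(405,225),(216,222)]: print(u,v,W[v,u].round(3))
c=cv2.resize(S['p'][190:300,370:470,::-1],None,fx=3.5,fy=3.5,interpolation=cv2.INTER_CUBIC)
d=cv2.resize(S['p'][170:260,270:370,::-1],(350,385),interpolation=cv2.INTER_CUBIC)
cv2.imwrite('pics/crop1.png',np.hstack([c,d]))
S=load('scene');W=world(S);print([W[v,u].round(3).tolist() for u,v in[(323,178),(184,226),(204,247)]])
E
```

```text
table z 6.042760787627888e-05
tray 328 [0.4882 0.3088] [0.1435 0.1629] 84.3
base 1271 [0.5207 0.0313] [0.1194 0.1567] 75.8
cover 621 [0.5192 0.0319] [0.0764 0.0756] 75.6
knob 44 [0.5193 0.0319] [0.0184 0.0183] 44.6
rackw 1144 [ 0.4364 -0.2732] [0.1599 0.0816] 4.1
cart 45 [ 0.4003 -0.2738] [0.0349 0.0105] 25.6
plug 29 [ 0.4758 -0.2691] [0.0166 0.0147] 44.2
304 209 [0.521 0.029 0.107]
408 250 [ 0.4   -0.272  0.074]
405 225 [ 0.474 -0.267  0.062]
216 222 [0.489 0.307 0.007]
[[0.527, 0.023, 0.094], [0.415, -0.279, 0.072], [0.481, -0.274, 0.06]]
```

View pics/crop1.png

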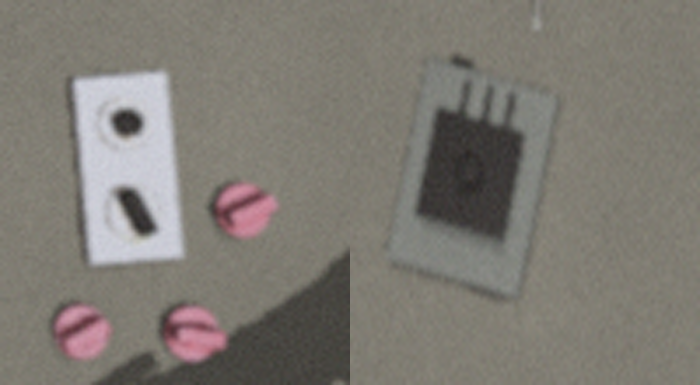

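The crop confirms that the upright black wing in the rack is the cartridge (crop 135,212), with the round-knob blank beside it (125,122) and the pink ones off the rack. Now moving over to the cover.

Emit:
step_arm(motion=[{"dx": 0.5,"dy": -0.44,"claw": 60},{"dx": 0.996,"dy": -0.875,"claw": 60}])

```text
$.motion[0]: bad value
```

Emit:
step_arm(motion=[{"dx": 0.5,"dy": -0.44},{"dx": 0.996,"dy": -0.875}])

```text
$.motion[0]: bad value
```

Emit:
step_arm(motion=[{"dx": 0.5,"dy": -0.44},{"dx": 0.996,"dy": -0.875},{"dx": 0.996,"dy": -0.875}])

```text
$.motion[0]: bad value
```

Emit:
step_arm(motion=[{"wx": 0,"wy": 0,"wz": 0,"dx": 0.5,"dy": -0.44,"dz": 0,"claw": 60},{"wx": 0,"wy": 0,"wz": 0,"dx": 0.996,"dy": -0.875,"dz": 0,"claw": 60}])

```text
clock: 0.3
tool_pos: [0.318, -0.4651, 0.238]
eef_rot: [0.973, 0.229, -0.0, -0.0]
contact_force: [1.6, 0.9, 0.3]
opening: 0.844
finger_force: 0.0
```

Emit:
step_arm(motion=[{"wx": 0,"wy": 0,"wz": 0,"dx": 0.5,"dy": -0.44,"dz": 0,"claw": 60},{"wx": 0,"wy": 0,"wz": 0,"dx": 0.996,"dy": -0.875,"dz": 0,"claw": 60},{"wx": 0,"wy": 0,"wz": 0,"dx": 0.996,"dy": -0.875,"dz": 0,"claw": 60}])

```text
clock: 0.6
tool_pos: [0.3614, -0.36, 0.2387]
eef_rot: [0.972, 0.236, 0.001, -0.002]
contact_force: [0.7, 0.3, -0.6]
opening: 0.679
finger_force: 0.0
```

Emit:
step_arm(motion=[{"wx": 0,"wy": 0,"wz": 0,"dx": 0.5,"dy": -0.44,"dz": 0,"claw": 60},{"wx": 0,"wy": 0,"wz": 0,"dx": 0.996,"dy": -0.875,"dz": 0,"claw": 60},{"wx": 0,"wy": 0,"wz": 0,"dx": 0.996,"dy": -0.875,"dz": 0,"claw": 60}])

```text
clock: 0.9
tool_pos: [0.4006, -0.2626, 0.2387]
eef_rot: [0.972, 0.236, 0.001, -0.002]
contact_force: [0.6, 0.8, 0.7]
opening: 0.684
finger_force: 0.0
```

Emit:
step_arm(motion=[{"wx": 0,"wy": 0,"wz": 0,"dx": 0.5,"dy": -0.44,"dz": 0,"claw": 60},{"wx": 0,"wy": 0,"wz": 0,"dx": 0.996,"dy": -0.875,"dz": 0,"claw": 60},{"wx": 0,"wy": 0,"wz": 0,"dx": 0.996,"dy": -0.875,"dz": 0,"claw": 60}])

```text
clock: 1.2
tool_pos: [0.4403, -0.1645, 0.2388]
eef_rot: [0.972, 0.236, 0.001, -0.001]
contact_force: [0.6, -0.2, 0.1]
opening: 0.682
finger_force: 0.0
```

Emit:
step_arm(motion=[{"wx": 0,"wy": 0,"wz": 0,"dx": 0.5,"dy": -0.44,"dz": 0,"claw": 60},{"wx": 0,"wy": 0,"wz": 0,"dx": 0.996,"dy": -0.875,"dz": 0,"claw": 60},{"wx": 0,"wy": 0,"wz": 0,"dx": 0.996,"dy": -0.875,"dz": 0,"claw": 60}])

```text
clock: 1.5
tool_pos: [0.48, -0.0661, 0.2388]
eef_rot: [0.972, 0.236, 0.002, -0.001]
contact_force: [-0.1, -0.3, 0.1]
opening: 0.677
finger_force: 0.0
```

Emit:
step_arm(motion=[{"wx": 0,"wy": 0,"wz": 0,"dx": 0.5,"dy": -0.44,"dz": 0,"claw": 60},{"wx": 0,"wy": 0,"wz": 0,"dx": 0.996,"dy": -0.875,"dz": 0,"claw": 60},{"wx": 0,"wy": 0,"wz": 0,"dx": 0.996,"dy": -0.875,"dz": 0,"claw": 60},{"wx": 0,"wy": 0,"wz": 0,"dx": 0.996,"dy": -0.875,"dz": 0,"claw": 60}])

```text
clock: 1.9
tool_pos: [0.5173, 0.0267, 0.2384]
eef_rot: [0.973, 0.232, -0.0, 0.0]
contact_force: [-0.3, 0.4, -0.6]
opening: 0.68
finger_force: 0.0
```

```bash
python3 - <<'E'
from h import *
s=get_state(); print(s['q'].round(3),s['tool_pos'].round(4),s['eef_rot'].round(4))
S=snap('wrist','w1.png'); W=world(S); Z=W[...,2]; p=S['p'].astype(int)
print(S['E'].round(3).tolist(),S['v'])
print((Z>.1).sum(), [np.median(W[(Z>.1)&(Z<.112)],0)])
E
```

```text
[-0.059  0.549 -0.129  1.888  0.103  0.711 -1.349] [0.5173 0.0267 0.2384] [ 9.726e-01  2.324e-01 -2.000e-04  1.000e-04]
[[0.452, -0.854, -0.259, 0.584], [-0.892, -0.433, -0.131, 0.061], [-0.0, 0.29, -0.957, 0.383], [0.0, 0.0, 0.0, 1.0]] 62.31709188797349
72967 [array([0.5208065 , 0.03093392, 0.1045277 ])]
```

View pics/w1.png

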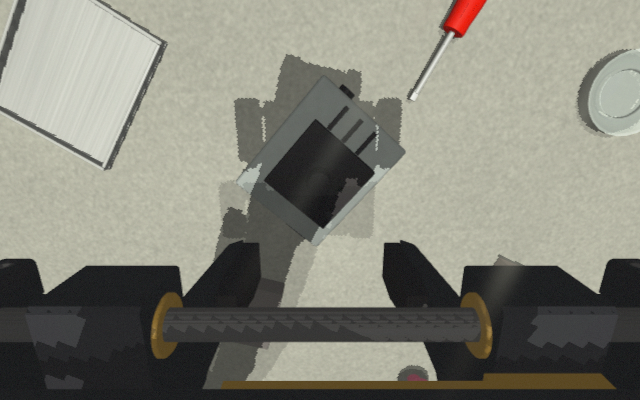

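Wrist view: cover at (320,172), on the lamp base between the fingers; tray at upper left (80,70). Refining the knob and base positions.

```bash
cat >> h.py <<'E'
def rect(S,m,z,name='',uv=None):
    m=cv2.morphologyEx(m.astype(np.uint8),cv2.MORPH_OPEN,np.ones((3,3)))
    n,l,st,c=cv2.connectedComponentsWithStats(m)
    if n<2: print(name,'none');return
    k=1+st[1:,4].argmax() if uv is None else l[uv[1],uv[0]]
    q=np.argwhere(l==k)[:,::-1]
    pts=np.array([ray(S,u,v,z)[:2] for u,v in q],np.float32)
    r=cv2.minAreaRect(pts); print(name,len(q),np.round(r[0],4),np.round(r[1],4),round(r[2],2)); return r
def box(u0,v0,u1,v1):
    b=np.zeros((400,640),bool); b[v0:v1,u0:u1]=1; return b
E
python3 - <<'E'
from h import *
S=load('wrist');W=world(S);Z=W[...,2]
B=box(230,70,410,240)
rect(S,B&(Z>.098)&(Z<.112),.106,'knob')
rect(S,B&(Z>.068)&(Z<.083),.076,'cover')
rect(S,B&(Z>.018)&(Z<.083),.03,'base')
rect(S,box(0,0,180,175)&(Z>.009)&(Z<.03),.014,'tray')
E
```

```text
knob 480 [0.5216 0.0312] [0.0213 0.0207] 26.89
cover 5601 [0.5207 0.0308] [0.0755 0.0757] 75.7
base 14250 [0.5232 0.0303] [0.1185 0.1539] 75.69
tray 1163 [0.4846 0.2661] [0.059  0.1595] 84.75
```

Emit:
step_arm(motion=[{"wx": 0,"wy": 0,"wz": 0,"dx": 0,"dy": 0,"dz": 0.5,"claw": 60},{"wx": 0,"wy": 0,"wz": 0,"dx": 0,"dy": 0,"dz": 1,"claw": 60},{"wx": 0,"wy": 0,"wz": 0,"dx": 0,"dy": 0,"dz": 1,"claw": 60},{"wx": 0,"wy": 0,"wz": 0,"dx": 0,"dy": 0,"dz": 1,"claw": 60},{"wx": 0,"wy": 0,"wz": 0,"dx": 0,"dy": 0,"dz": 1,"claw": 60}])

```text
clock: 2.45
tool_pos: [0.518, 0.0253, 0.1604]
eef_rot: [0.973, 0.23, 0.001, 0.0]
contact_force: [-0.9, 0.1, 0.6]
opening: 0.68
finger_force: 0.0
```

Emit:
step_arm(motion=[{"wx": 0,"wy": 0,"wz": 0,"dx": 0.066,"dy": -0.047,"dz": 0.3,"claw": 60},{"wx": 0,"wy": 0,"wz": 0,"dx": 0.066,"dy": -0.047,"dz": 0.7,"claw": 60},{"wx": 0,"wy": 0,"wz": 0,"dx": 0.066,"dy": -0.047,"dz": 0.98,"claw": 60},{"wx": 0,"wy": 0,"wz": 0,"dx": 0.066,"dy": -0.047,"dz": 0.98,"claw": 60},{"wx": 0,"wy": 0,"wz": 0,"dx": 0.066,"dy": -0.047,"dz": 0.98,"claw": 60}])

```text
clock: 2.95
tool_pos: [0.521, 0.032, 0.0818]
eef_rot: [0.973, 0.231, 0.001, 0.0]
contact_force: [0.0, 0.4, 0.3]
opening: 0.68
finger_force: 0.0
```

Good. Now gripping at 20 N.

Emit:
step_arm(force=20, motion=[{"wx": 0,"wy": 0,"wz": 0,"dx": 0,"dy": 0,"dz": 0,"claw": 10},{"wx": 0,"wy": 0,"wz": 0,"dx": 0,"dy": 0,"dz": 0,"claw": 10},{"wx": 0,"wy": 0,"wz": 0,"dx": 0,"dy": 0,"dz": 0,"claw": 10},{"wx": 0,"wy": 0,"wz": 0,"dx": 0,"dy": 0,"dz": 0,"claw": 10},{"wx": 0,"wy": 0,"wz": 0,"dx": 0,"dy": 0,"dz": 0,"claw": 10},{"wx": 0,"wy": 0,"wz": 0,"dx": 0,"dy": 0,"dz": 0,"claw": 10}])

```text
clock: 3.55
tool_pos: [0.5202, 0.0321, 0.0806]
eef_rot: [0.973, 0.231, 0.0, 0.0]
contact_force: [0.3, -0.5, 4.1]
opening: 0.237
finger_force: 20.0
```

Emit:
step_arm(motion=[{"wx": 0,"wy": 0,"wz": 0,"dx": 0,"dy": 0,"dz": -0.1,"claw": 10},{"wx": 0,"wy": 0,"wz": 0,"dx": 0,"dy": 0,"dz": -0.3,"claw": 10},{"wx": 0,"wy": 0,"wz": 0,"dx": 0,"dy": 0,"dz": -0.6,"claw": 10},{"wx": 0,"wy": 0,"wz": 0,"dx": 0,"dy": 0,"dz": -0.6,"claw": 10}])

```text
clock: 3.95
tool_pos: [0.5216, 0.0324, 0.1308]
eef_rot: [0.973, 0.231, 0.002, 0.0]
contact_force: [0.5, 0.1, -1.1]
opening: 0.239
finger_force: 20.0
```

Emit:
step_arm(motion=[{"wx": 0,"wy": 0,"wz": 0,"dx": 0.1,"dy": -0.28,"dz": 0,"claw": 10},{"wx": 0,"wy": 0,"wz": 0,"dx": 0.2,"dy": -0.55,"dz": 0,"claw": 10},{"wx": 0,"wy": 0,"wz": 0,"dx": 0.297,"dy": -0.819,"dz": 0,"claw": 10}])

```text
clock: 4.25
tool_pos: [0.5112, 0.102, 0.1279]
eef_rot: [0.973, 0.231, -0.0, 0.0]
contact_force: [0.1, 0.2, -1.1]
opening: 0.241
finger_force: 20.0
```

Emit:
step_arm(motion=[{"wx": 0,"wy": 0,"wz": 0,"dx": 0.15,"dy": -0.4,"dz": 0,"claw": 10},{"wx": 0,"wy": 0,"wz": 0,"dx": 0.297,"dy": -0.819,"dz": 0,"claw": 10}])

```text
clock: 4.45
tool_pos: [0.503, 0.171, 0.1278]
eef_rot: [0.973, 0.231, -0.0, 0.0]
contact_force: [-0.2, 0.7, -0.3]
opening: 0.241
finger_force: 20.0
```

Emit:
step_arm(motion=[{"wx": 0,"wy": 0,"wz": 0,"dx": 0.15,"dy": -0.4,"dz": 0,"claw": 10},{"wx": 0,"wy": 0,"wz": 0,"dx": 0.297,"dy": -0.819,"dz": 0,"claw": 10}])

```text
clock: 4.65
tool_pos: [0.4945, 0.2408, 0.1277]
eef_rot: [0.973, 0.231, -0.0, 0.0]
contact_force: [0.1, -1.1, -1.0]
opening: 0.242
finger_force: 20.0
```

Emit:
step_arm(motion=[{"wx": 0,"wy": 0,"wz": 0,"dx": 0.15,"dy": -0.4,"dz": 0,"claw": 10},{"wx": 0,"wy": 0,"wz": 0,"dx": 0.297,"dy": -0.819,"dz": 0,"claw": 10},{"wx": 0,"wy": 0,"wz": 0,"dx": 0.297,"dy": -0.819,"dz": 0.3,"claw": 10},{"wx": 0,"wy": 0,"wz": 0,"dx": 0.297,"dy": -0.819,"dz": 0.7,"claw": 10},{"wx": 0,"wy": 0,"wz": 0,"dx": 0.297,"dy": -0.819,"dz": 0.8,"claw": 10},{"wx": 0,"wy": 0,"wz": 0,"dx": 0.297,"dy": -0.819,"dz": 0.8,"claw": 10}])

```text
clock: 5.25
tool_pos: [0.4858, 0.308, 0.0629]
eef_rot: [0.973, 0.231, -0.002, 0.001]
contact_force: [-0.4, -0.3, -0.7]
opening: 0.243
finger_force: 20.0
```

Emit:
step_arm(motion=[{"wx": 0,"wy": 0,"wz": 0,"dx": 0,"dy": 0,"dz": 0.25,"claw": 10},{"wx": 0,"wy": 0,"wz": 0,"dx": 0,"dy": 0,"dz": 0.42,"claw": 10},{"wx": 0,"wy": 0,"wz": 0,"dx": 0,"dy": 0,"dz": 0.46,"claw": 10},{"wx": 0,"wy": 0,"wz": 0,"dx": 0,"dy": 0,"dz": 0.47,"claw": 10},{"wx": 0,"wy": 0,"wz": 0,"dx": 0,"dy": 0,"dz": 0.47,"claw": 10}])

```text
clock: 5.75
tool_pos: [0.4873, 0.3092, 0.0273]
eef_rot: [0.973, 0.231, 0.0, -0.0]
contact_force: [-0.7, 0.3, -0.8]
opening: 0.242
finger_force: 20.0
```

Emit:
step_arm(motion=[{"wx": 0,"wy": 0,"wz": 0,"dx": 0,"dy": 0,"dz": 0.03,"claw": 10},{"wx": 0,"wy": 0,"wz": 0,"dx": 0,"dy": 0,"dz": 0.03,"claw": 10},{"wx": 0,"wy": 0,"wz": 0,"dx": 0,"dy": 0,"dz": 0.03,"claw": 45},{"wx": 0,"wy": 0,"wz": 0,"dx": 0,"dy": 0,"dz": 0.03,"claw": 45},{"wx": 0,"wy": 0,"wz": 0,"dx": 0,"dy": 0,"dz": 0.03,"claw": 45},{"wx": 0,"wy": 0,"wz": 0,"dx": 0,"dy": 0,"dz": 0.03,"claw": 45}])

```text
clock: 6.35
tool_pos: [0.4869, 0.309, 0.0244]
eef_rot: [0.973, 0.231, 0.0, 0.0]
contact_force: [0.0, 0.3, 0.4]
opening: 0.508
finger_force: 0.0
```

Emit:
step_arm(motion=[{"wx": 0,"wy": 0,"wz": 0,"dx": 0,"dy": 0,"dz": -0.3,"claw": 45},{"wx": 0,"wy": 0,"wz": 0,"dx": 0,"dy": 0,"dz": -0.9,"claw": 45},{"wx": 0,"wy": 0,"wz": 0,"dx": 0,"dy": 0,"dz": -1,"claw": 45}])

```text
clock: 6.65
tool_pos: [0.4893, 0.3104, 0.1084]
eef_rot: [0.973, 0.231, 0.004, -0.001]
contact_force: [0.6, 1.0, -0.1]
opening: 0.512
finger_force: 0.0
```

Emit:
step_arm(motion=[{"wx": 0,"wy": 0,"wz": 0,"dx": 0,"dy": 0,"dz": -0.5,"claw": 60},{"wx": 0,"wy": 0,"wz": 0,"dx": 0,"dy": 0,"dz": -1,"claw": 60},{"wx": 0,"wy": 0,"wz": 0,"dx": 0,"dy": 0,"dz": -1,"claw": 60},{"wx": 0,"wy": 0,"wz": 0,"dx": 0,"dy": 0,"dz": -1,"claw": 60}])

```text
clock: 7.05
tool_pos: [0.4871, 0.3091, 0.1848]
eef_rot: [0.973, 0.231, 0.001, -0.0]
contact_force: [0.2, -0.4, -0.1]
opening: 0.679
finger_force: 0.0
```

```bash
python3 - <<'E'
from h import *
s=get_state(); print(s['q'].round(3),s['tool_pos'].round(4),s['eef_rot'].round(4))
S=snap('wrist');W=world(S);Z=W[...,2]
rect(S,box(150,0,480,235)&(Z>.013)&(Z<.035)&(S['p'].sum(2)<200),.02,'cover cap')
rect(S,box(150,0,480,235)&(Z>.043)&(Z<.056),.05,'knob')
S=snap('top');W=world(S);Z=W[...,2];B=box(270,175,340,245)
rect(S,B&(Z>.062)&(Z<.08),.072,'well'); rect(S,B&(Z>.02)&(Z<.08),.03,'base')
E
```

```text
[-0.632  0.692 -0.023  1.776  0.024  0.673 -1.773] [0.4871 0.3091 0.1848] [ 9.729e-01  2.312e-01  7.000e-04 -2.000e-04]
cover cap 5256 [0.4872 0.3092] [0.0752 0.0757] 75.68
knob 469 [0.4875 0.3093] [0.0208 0.0202] 26.76
well 400 [0.5191 0.0322] [0.0638 0.0638] 75.61
base 1940 [0.5203 0.0314] [0.1195 0.1559] 75.82
```

Cover placed at (0.487, 0.309), next to the tray centre. Going back over the well, turning on the way.

Emit:
step_arm(motion=[{"wx": 0,"wy": 0,"wz": 0,"dx": -0.18,"dy": 0.5,"dz": 0,"claw": 60},{"wx": 0,"wy": 0,"wz": 0,"dx": -0.36,"dy": 1,"dz": 0,"claw": 60}])

```text
clock: 7.35
tool_pos: [0.496, 0.2246, 0.1825]
eef_rot: [0.972, 0.233, -0.001, 0.0]
contact_force: [2.0, -1.3, -0.3]
opening: 0.682
finger_force: 0.0
```

Emit:
step_arm(motion=[{"wx": 0,"wy": 0,"wz": 0,"dx": -0.18,"dy": 0.5,"dz": 0,"claw": 60},{"wx": 0,"wy": 0,"wz": 0,"dx": -0.36,"dy": 1,"dz": 0,"claw": 60}])

```text
clock: 7.55
tool_pos: [0.5064, 0.1384, 0.1827]
eef_rot: [0.973, 0.232, -0.002, 0.0]
contact_force: [1.1, -0.1, 0.1]
opening: 0.683
finger_force: 0.0
```

Emit:
step_arm(motion=[{"wx": 0,"wy": 0,"wz": 0,"dx": -0.18,"dy": 0.5,"dz": 0,"claw": 60},{"wx": 0,"wy": 0,"wz": 0,"dx": -0.36,"dy": 1,"dz": 0,"claw": 60}])

```text
clock: 7.75
tool_pos: [0.5167, 0.054, 0.1827]
eef_rot: [0.973, 0.231, -0.002, -0.0]
contact_force: [0.4, 0.5, -0.1]
opening: 0.681
finger_force: 0.0
```

Emit:
step_arm(motion=[{"wx": 0,"wy": 0,"wz": -0.04,"dx": -0.1,"dy": 0.29,"dz": -0.1,"claw": 60},{"wx": 0,"wy": 0,"wz": -0.09,"dx": -0.1,"dy": 0.29,"dz": -0.3,"claw": 60},{"wx": 0,"wy": 0,"wz": -0.14,"dx": -0.1,"dy": 0.29,"dz": -0.4,"claw": 60},{"wx": 0,"wy": 0,"wz": -0.185,"dx": -0.1,"dy": 0.29,"dz": -0.4,"claw": 60},{"wx": 0,"wy": 0,"wz": -0.23,"dx": -0.1,"dy": 0.29,"dz": -0.4,"claw": 60},{"wx": 0,"wy": 0,"wz": -0.275,"dx": -0.1,"dy": 0.29,"dz": -0.4,"claw": 60},{"wx": 0,"wy": 0,"wz": -0.32,"dx": -0.1,"dy": 0.29,"dz": -0.4,"claw": 60},{"wx": 0,"wy": 0,"wz": -0.36,"dx": -0.1,"dy": 0.29,"dz": -0.4,"claw": 60}])

```text
clock: 8.55
tool_pos: [0.52, 0.0314, 0.2147]
eef_rot: [0.695, 0.719, -0.001, -0.001]
contact_force: [-0.9, 0.2, 0.1]
opening: 0.681
finger_force: 0.0
```

Emit:
step_arm(motion=[{"wx": 0,"wy": 0,"wz": -0.045,"dx": 0,"dy": 0,"dz": 0,"claw": 60},{"wx": 0,"wy": 0,"wz": -0.09,"dx": 0,"dy": 0,"dz": 0,"claw": 60},{"wx": 0,"wy": 0,"wz": -0.135,"dx": 0,"dy": 0,"dz": 0,"claw": 60},{"wx": 0,"wy": 0,"wz": -0.18,"dx": 0,"dy": 0,"dz": 0,"claw": 60},{"wx": 0,"wy": 0,"wz": -0.225,"dx": 0,"dy": 0,"dz": 0,"claw": 60},{"wx": 0,"wy": 0,"wz": -0.27,"dx": 0,"dy": 0,"dz": 0,"claw": 60},{"wx": 0,"wy": 0,"wz": -0.315,"dx": 0,"dy": 0,"dz": 0,"claw": 60},{"wx": 0,"wy": 0,"wz": -0.36,"dx": 0,"dy": 0,"dz": 0,"claw": 60}])

```text
clock: 9.35
tool_pos: [0.52, 0.0314, 0.2147]
eef_rot: [0.202, 0.979, -0.0, -0.002]
contact_force: [-0.8, -0.2, -0.1]
opening: 0.681
finger_force: 0.0
```

Emit:
step_arm(motion=[{"wx": 0,"wy": 0,"wz": -0.045,"dx": 0,"dy": 0,"dz": 0,"claw": 60},{"wx": 0,"wy": 0,"wz": -0.053,"dx": 0,"dy": 0,"dz": 0,"claw": 60},{"wx": 0,"wy": 0,"wz": -0.053,"dx": 0,"dy": 0,"dz": 0,"claw": 60},{"wx": 0,"wy": 0,"wz": -0.053,"dx": 0,"dy": 0,"dz": 0,"claw": 60}])

```text
clock: 9.75
tool_pos: [0.5207, 0.0315, 0.2158]
eef_rot: [0.124, 0.992, -0.0, -0.001]
contact_force: [-0.4, 0.2, -0.0]
opening: 0.678
finger_force: 0.0
```

```bash
python3 - <<'E'
from h import *
s=get_state(); print(s['q'].round(3),s['tool_pos'].round(4),s['eef_rot'].round(4), np.degrees(2*np.arctan2(s['eef_rot'][1],s['eef_rot'][0])))
S=snap('wrist','w2.png');W=world(S);Z=W[...,2]
B=box(170,20,470,260)
rect(S,B&(Z>.066)&(Z<.08),.072,'well'); rect(S,B&(Z>.02)&(Z<.08),.03,'base')
E
```

```text
[ 0.332  0.693 -0.807  1.882  0.656  0.856  0.509] [0.5207 0.0315 0.2158] [ 1.239e-01  9.923e-01 -0.000e+00 -6.000e-04] 165.76118744959365
well 3918 [0.5195 0.0313] [0.0637 0.063 ] 75.76
base 16697 [0.5205 0.0312] [0.1184 0.1539] 75.72
```

View pics/w2.png

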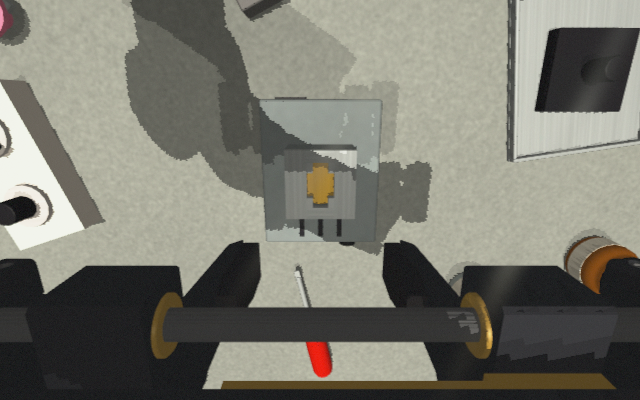

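The well is centred at (320,185), with brass visible through the opening and notches along the image vertical, so the tool's x matches the notch line. The cover is upright in the tray (600,70).

```bash
python3 - <<'E'
from h import *
S=load('wrist');W=world(S);Z=W[...,2];p=S['p'].astype(int)
B=box(292,150,350,216)
rect(S,B&(Z<.0695),.072,'hole depth')
rect(S,B&(p[...,0]-p[...,2]>40),.062,'brass@62'); rect(S,B&(p[...,0]-p[...,2]>40),.072,'brass@72')
print(p[180:184,318:322].mean((0,1)), np.median(Z[175:195,315:325]),np.median(Z[165:205,295:302]))
E
```

```text
hole depth 981 [0.5199 0.0315] [0.0244 0.0409] 75.06
brass@62 880 [0.5203 0.0308] [0.0244 0.0382] 75.76
brass@72 880 [0.5179 0.0315] [0.0236 0.037 ] 75.76
[162.4375 129.875   64.1875] 0.060692117354096325 0.0706118100810745
```

Emit:
step_arm(motion=[{"wx": 0,"wy": 0,"wz": 0,"dx": 0.065,"dy": -0.5,"dz": 0,"claw": 45},{"wx": 0,"wy": 0,"wz": 0,"dx": 0.131,"dy": -1,"dz": 0,"claw": 45}])

```text
clock: 10.0
tool_pos: [0.4914, -0.0431, 0.2164]
eef_rot: [0.122, 0.993, 0.0, 0.0]
contact_force: [0.8, -1.4, 0.2]
opening: 0.531
finger_force: 0.0
```

Emit:
step_arm(motion=[{"wx": 0,"wy": 0,"wz": 0,"dx": 0.065,"dy": -0.5,"dz": 0,"claw": 45},{"wx": 0,"wy": 0,"wz": 0,"dx": 0.131,"dy": -1,"dz": 0,"claw": 45}])

```text
clock: 10.2
tool_pos: [0.4611, -0.1198, 0.2164]
eef_rot: [0.123, 0.992, -0.0, 0.0]
contact_force: [1.0, -1.4, 0.1]
opening: 0.511
finger_force: 0.0
```

Emit:
step_arm(motion=[{"wx": 0,"wy": 0,"wz": 0,"dx": 0.065,"dy": -0.5,"dz": 0,"claw": 45},{"wx": 0,"wy": 0,"wz": 0,"dx": 0.131,"dy": -1,"dz": 0,"claw": 45}])

```text
clock: 10.4
tool_pos: [0.4313, -0.195, 0.2164]
eef_rot: [0.123, 0.992, -0.0, 0.0]
contact_force: [1.2, -0.2, -0.5]
opening: 0.508
finger_force: 0.0
```

Emit:
step_arm(motion=[{"wx": 0,"wy": 0,"wz": -0.04,"dx": 0.065,"dy": -0.5,"dz": 0,"claw": 45},{"wx": 0,"wy": 0,"wz": -0.085,"dx": 0.131,"dy": -1,"dz": 0,"claw": 45},{"wx": 0,"wy": 0,"wz": -0.13,"dx": 0.131,"dy": -1,"dz": 0,"claw": 45},{"wx": 0,"wy": 0,"wz": -0.175,"dx": 0.131,"dy": -1,"dz": 0,"claw": 45},{"wx": 0,"wy": 0,"wz": -0.221,"dx": 0.131,"dy": -1,"dz": 0,"claw": 45},{"wx": 0,"wy": 0,"wz": -0.221,"dx": 0.131,"dy": -1,"dz": 0,"claw": 45},{"wx": 0,"wy": 0,"wz": -0.221,"dx": 0.131,"dy": -1,"dz": 0,"claw": 45}])

```text
clock: 11.1
tool_pos: [0.4024, -0.2685, 0.2163]
eef_rot: [-0.22, 0.975, 0.0, -0.0]
contact_force: [-0.7, 0.9, 0.3]
opening: 0.51
finger_force: 0.0
```

```bash
python3 - <<'E'
from h import *
s=get_state(); print(s['q'].round(3),s['tool_pos'].round(4),s['eef_rot'].round(4), np.degrees(2*np.arctan2(s['eef_rot'][1],s['eef_rot'][0])))
S=snap('wrist','w3.png');W=world(S);Z=W[...,2];p=S['p'].astype(int)
B=box(150,20,490,230)
rect(S,B&(Z>.069)&(Z<.078)&(p.sum(2)<220),.073,'wing')
rect(S,B&(Z>.023)&(Z<.08),.03,'rack')
E
```

```text
[ 1.11   0.731 -1.046  1.983  0.812  0.921  1.648] [ 0.4024 -0.2685  0.2163] [-2.202e-01  9.755e-01  1.000e-04 -0.000e+00] 205.4419282698898
wing 268 [ 0.3918 -0.2822] [0.0235 0.0123] 24.63
rack 8270 [ 0.4208 -0.2762] [0.1276 0.0797] 4.18
```

View pics/w3.png

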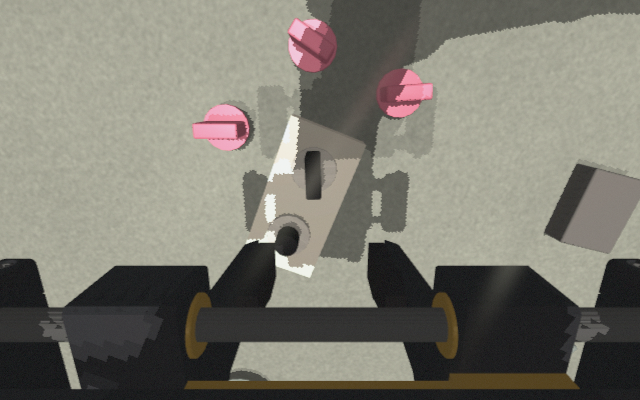

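The black wing is at (313,175), nearly in line with the tool's x. The blank's knob is at (288,240), and the pink ones lie outside the rack. Refining the wing by depth alone.

```bash
python3 - <<'E'
from h import *
S=load('wrist');W=world(S);Z=W[...,2]
B=box(290,135,345,212)
for t in(.064,.067,.07): rect(S,B&(Z>t),.073,'wing')
rect(S,B&(Z>.0325)&(Z<.04),.036,'flange')
E
```

```text
wing 684 [ 0.3986 -0.2781] [0.0396 0.0138] 27.17
wing 681 [ 0.3986 -0.2781] [0.0396 0.0138] 27.18
wing 612 [ 0.3991 -0.2779] [0.0386 0.013 ] 26.46
flange 938 [ 0.3978 -0.2781] [0.0415 0.0441] 23.98
```

Emit:
step_arm(motion=[{"wx": 0,"wy": 0,"wz": -0.008,"dx": 0.094,"dy": -0.087,"dz": 0.4,"claw": 45},{"wx": 0,"wy": 0,"wz": -0.008,"dx": 0.094,"dy": -0.087,"dz": 0.9,"claw": 45},{"wx": 0,"wy": 0,"wz": -0.008,"dx": 0.094,"dy": -0.087,"dz": 1,"claw": 45},{"wx": 0,"wy": 0,"wz": -0.008,"dx": 0.094,"dy": -0.087,"dz": 1,"claw": 45},{"wx": 0,"wy": 0,"wz": -0.008,"dx": 0.094,"dy": -0.087,"dz": 1,"claw": 45}])

```text
clock: 11.65
tool_pos: [0.3997, -0.2779, 0.1376]
eef_rot: [-0.234, 0.972, -0.001, 0.001]
contact_force: [0.6, 0.4, 0.7]
opening: 0.509
finger_force: 0.0
```

Emit:
step_arm(motion=[{"wx": 0,"wy": 0,"wz": 0,"dx": 0.01,"dy": 0,"dz": 0.4,"claw": 45},{"wx": 0,"wy": 0,"wz": 0,"dx": 0.01,"dy": 0,"dz": 0.75,"claw": 45},{"wx": 0,"wy": 0,"wz": 0,"dx": 0.01,"dy": 0,"dz": 1,"claw": 45},{"wx": 0,"wy": 0,"wz": 0,"dx": 0.01,"dy": 0,"dz": 1,"claw": 45},{"wx": 0,"wy": 0,"wz": 0,"dx": 0.01,"dy": 0,"dz": 1,"claw": 45}])

```text
clock: 12.15
tool_pos: [0.399, -0.2787, 0.0577]
eef_rot: [-0.234, 0.972, -0.001, 0.001]
contact_force: [-0.8, 0.4, -0.1]
opening: 0.513
finger_force: 0.0
```

Emit:
step_arm(motion=[{"wx": 0,"wy": 0,"wz": 0,"dx": 0,"dy": 0,"dz": 0.15,"claw": 45},{"wx": 0,"wy": 0,"wz": 0,"dx": 0,"dy": 0,"dz": 0.2,"claw": 45},{"wx": 0,"wy": 0,"wz": 0,"dx": 0,"dy": 0,"dz": 0.2,"claw": 45},{"wx": 0,"wy": 0,"wz": 0,"dx": 0,"dy": 0,"dz": 0.2,"claw": 45}])

```text
clock: 12.55
tool_pos: [0.3984, -0.2788, 0.0412]
eef_rot: [-0.234, 0.972, -0.0, 0.001]
contact_force: [0.7, -0.4, 0.7]
opening: 0.511
finger_force: 0.0
```

Emit:
step_arm(force=40, motion=[{"wx": 0,"wy": 0,"wz": 0,"dx": 0,"dy": 0,"dz": 0,"claw": 5},{"wx": 0,"wy": 0,"wz": 0,"dx": 0,"dy": 0,"dz": 0,"claw": 5},{"wx": 0,"wy": 0,"wz": 0,"dx": 0,"dy": 0,"dz": 0,"claw": 5},{"wx": 0,"wy": 0,"wz": 0,"dx": 0,"dy": 0,"dz": 0,"claw": 5},{"wx": 0,"wy": 0,"wz": 0,"dx": 0,"dy": 0,"dz": 0,"claw": 5},{"wx": 0,"wy": 0,"wz": 0,"dx": 0,"dy": 0,"dz": 0,"claw": 5}])

```text
clock: 13.15
tool_pos: [0.3979, -0.2786, 0.0404]
eef_rot: [-0.234, 0.972, -0.0, 0.0]
contact_force: [-0.3, 0.0, 1.8]
opening: 0.152
finger_force: 40.0
```

Emit:
step_arm(motion=[{"wx": 0,"wy": 0,"wz": 0,"dx": 0,"dy": 0,"dz": -0.1,"claw": 5},{"wx": 0,"wy": 0,"wz": 0,"dx": 0,"dy": 0,"dz": -0.3,"claw": 5},{"wx": 0,"wy": 0,"wz": 0,"dx": 0,"dy": 0,"dz": -0.6,"claw": 5},{"wx": 0,"wy": 0,"wz": 0,"dx": 0,"dy": 0,"dz": -1,"claw": 5},{"wx": 0,"wy": 0,"wz": 0,"dx": 0,"dy": 0,"dz": -1,"claw": 5}])

```text
clock: 13.65
tool_pos: [0.3999, -0.2787, 0.1237]
eef_rot: [-0.234, 0.972, -0.002, 0.002]
contact_force: [0.3, -1.2, -1.2]
opening: 0.16
finger_force: 40.0
```

Emit:
step_arm(motion=[{"wx": 0,"wy": 0,"wz": 0,"dx": 0,"dy": 0,"dz": -0.3,"claw": 5},{"wx": 0,"wy": 0,"wz": 0,"dx": 0,"dy": 0,"dz": -0.6,"claw": 5},{"wx": 0,"wy": 0,"wz": 0,"dx": 0,"dy": 0,"dz": -0.6,"claw": 5},{"wx": 0,"wy": 0,"wz": 0,"dx": 0,"dy": 0,"dz": -0.6,"claw": 5}])

```text
clock: 14.05
tool_pos: [0.3975, -0.2787, 0.168]
eef_rot: [-0.234, 0.972, -0.0, -0.0]
contact_force: [0.0, 0.3, -1.6]
opening: 0.155
finger_force: 40.0
```

```bash
python3 - <<'E'
from h import *
s=get_state(); print(s['q'].round(3),s['tool_pos'].round(4),s['eef_rot'].round(4), np.degrees(2*np.arctan2(s['eef_rot'][1],s['eef_rot'][0])))
S=snap('wrist','w4.png')
E
```

```text
[ 1.083  0.794 -0.966  2.028  0.917  0.833  1.613] [ 0.3975 -0.2787  0.168 ] [-2.342e-01  9.722e-01 -2.000e-04 -2.000e-04] 207.08912441872886
```

View pics/w4.png

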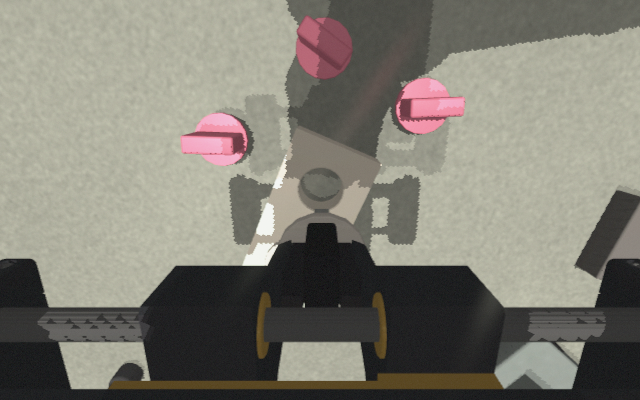

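The cartridge is held square: wing at (322,265), flange below it, and its rack hole at (320,188) empty. Carrying it to the well.

Emit:
step_arm(motion=[{"wx": 0,"wy": 0,"wz": 0,"dx": -0.25,"dy": 0.22,"dz": 0,"claw": 5},{"wx": 0,"wy": 0,"wz": 0,"dx": -0.5,"dy": 0.44,"dz": 0,"claw": 5},{"wx": 0,"wy": 0,"wz": 0,"dx": -0.78,"dy": 0.69,"dz": 0,"claw": 5}])

```text
clock: 14.4
tool_pos: [0.4274, -0.2006, 0.1669]
eef_rot: [-0.234, 0.972, 0.001, -0.001]
contact_force: [1.4, 0.1, -1.8]
opening: 0.155
finger_force: 40.0
```

Emit:
step_arm(motion=[{"wx": 0,"wy": 0,"wz": 0,"dx": -0.39,"dy": 0.345,"dz": 0,"claw": 5},{"wx": 0,"wy": 0,"wz": 0,"dx": -0.78,"dy": 0.69,"dz": 0,"claw": 5}])

```text
clock: 14.6
tool_pos: [0.4581, -0.1225, 0.1669]
eef_rot: [-0.234, 0.972, 0.0, -0.001]
contact_force: [0.0, -0.6, -0.9]
opening: 0.153
finger_force: 40.0
```

Emit:
step_arm(motion=[{"wx": 0,"wy": 0,"wz": 0,"dx": -0.39,"dy": 0.345,"dz": 0,"claw": 5},{"wx": 0,"wy": 0,"wz": 0,"dx": -0.78,"dy": 0.69,"dz": 0,"claw": 5}])

```text
clock: 14.8
tool_pos: [0.4886, -0.0445, 0.1669]
eef_rot: [-0.234, 0.972, 0.0, -0.001]
contact_force: [0.6, -0.4, -0.2]
opening: 0.156
finger_force: 40.0
```

Emit:
step_arm(motion=[{"wx": 0,"wy": 0,"wz": 0.04,"dx": -0.3,"dy": 0.265,"dz": 0,"claw": 5},{"wx": 0,"wy": 0,"wz": 0.08,"dx": -0.55,"dy": 0.486,"dz": 0,"claw": 5},{"wx": 0,"wy": 0,"wz": 0.12,"dx": -0.78,"dy": 0.69,"dz": 0,"claw": 5},{"wx": 0,"wy": 0,"wz": 0.16,"dx": -0.78,"dy": 0.69,"dz": 0,"claw": 5},{"wx": 0,"wy": 0,"wz": 0.2,"dx": -0.78,"dy": 0.69,"dz": 0,"claw": 5},{"wx": 0,"wy": 0,"wz": 0.23,"dx": -0.78,"dy": 0.69,"dz": 0,"claw": 5},{"wx": 0,"wy": 0,"wz": 0.23,"dx": -0.78,"dy": 0.69,"dz": 0,"claw": 5},{"wx": 0,"wy": 0,"wz": 0.23,"dx": -0.78,"dy": 0.69,"dz": 0,"claw": 5}])

```text
clock: 15.6
tool_pos: [0.5189, 0.0315, 0.1674]
eef_rot: [0.123, 0.992, -0.0, -0.001]
contact_force: [0.3, -0.6, -0.9]
opening: 0.152
finger_force: 40.0
```

```bash
python3 - <<'E'
from h import *
s=get_state(); print(s['q'].round(3),s['tool_pos'].round(4),s['eef_rot'].round(4), np.degrees(2*np.arctan2(s['eef_rot'][1],s['eef_rot'][0])))
S=snap('wrist','w5.png');W=world(S);Z=W[...,2];print(s['tool_pos'][2])
R=S['E'];
rect(S,box(180,40,450,262)&(Z>.02)&(Z<.08),.03,'base')
m=box(300,215,345,305)&(Z>.185)&(Z<.21); print(m.sum(), W[m].min(0),W[m].max(0)); rect(S,m,s['tool_pos'][2]+.0326,'wing top')
E
```

```text
[ 0.293  0.755 -0.747  1.934  0.746  0.756  0.43 ] [0.5189 0.0315 0.1674] [ 1.231e-01  9.924e-01 -4.000e-04 -8.000e-04] 165.85426598655144
0.1673923335092494
base 17820 [0.5169 0.032 ] [0.1182 0.1464] 75.73
2569 [0.49922348 0.02221746 0.18503741] [0.52980976 0.04345303 0.20997616]
wing top 2546 [0.5078 0.035 ] [0.017  0.0268] 75.87
```

View pics/w5.png

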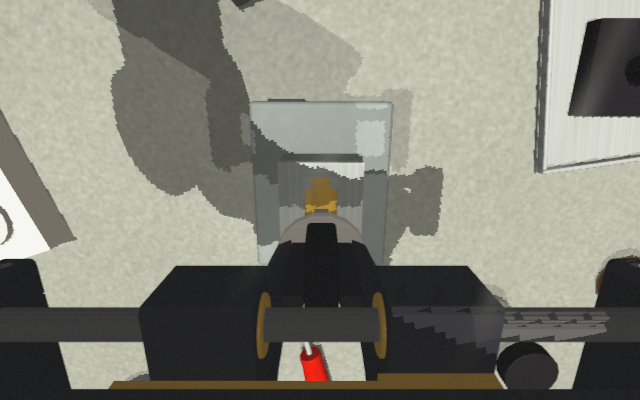

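The flange is centred over the opening; brass notch visible at (320,195), in line with the wing. Descending.

Emit:
step_arm(motion=[{"wx": 0,"wy": 0,"wz": 0,"dx": 0,"dy": 0,"dz": 0.3,"claw": 5},{"wx": 0,"wy": 0,"wz": 0,"dx": 0,"dy": 0,"dz": 0.6,"claw": 5},{"wx": 0,"wy": 0,"wz": 0,"dx": 0,"dy": 0,"dz": 0.72,"claw": 5},{"wx": 0,"wy": 0,"wz": 0,"dx": 0,"dy": 0,"dz": 0.8,"claw": 5},{"wx": 0,"wy": 0,"wz": 0,"dx": 0,"dy": 0,"dz": 0.86,"claw": 5},{"wx": 0,"wy": 0,"wz": 0,"dx": 0,"dy": 0,"dz": 0.9,"claw": 5},{"wx": 0,"wy": 0,"wz": 0,"dx": 0,"dy": 0,"dz": 0.9,"claw": 5}])

```text
clock: 16.35
tool_pos: [0.5196, 0.0318, 0.0965]
eef_rot: [0.124, 0.992, 0.0, 0.0]
contact_force: [0.3, 0.0, -1.0]
opening: 0.154
finger_force: 40.0
```

Emit:
step_arm(motion=[{"wx": 0,"wy": 0,"wz": 0,"dx": 0,"dy": 0,"dz": 0.04,"claw": 5},{"wx": 0,"wy": 0,"wz": 0,"dx": 0,"dy": 0,"dz": 0.08,"claw": 5},{"wx": 0,"wy": 0,"wz": 0,"dx": 0,"dy": 0,"dz": 0.11,"claw": 5},{"wx": 0,"wy": 0,"wz": 0,"dx": 0,"dy": 0,"dz": 0.14,"claw": 5},{"wx": 0,"wy": 0,"wz": 0,"dx": 0,"dy": 0,"dz": 0.14,"claw": 5},{"wx": 0,"wy": 0,"wz": 0,"dx": 0,"dy": 0,"dz": 0.14,"claw": 5}])

```text
clock: 16.95
tool_pos: [0.5199, 0.0319, 0.0857]
eef_rot: [0.124, 0.992, -0.0, 0.001]
contact_force: [0.3, 0.1, 6.3]
opening: 0.152
finger_force: 40.0
```

Emit:
step_arm(motion=[{"wx": 0,"wy": 0,"wz": 0,"dx": 0,"dy": 0,"dz": 0.02,"claw": 5},{"wx": 0,"wy": 0,"wz": 0,"dx": 0,"dy": 0,"dz": 0.02,"claw": 5},{"wx": 0,"wy": 0,"wz": 0,"dx": 0,"dy": 0,"dz": 0.02,"claw": 5}])

```text
clock: 17.25
tool_pos: [0.5199, 0.0318, 0.0842]
eef_rot: [0.124, 0.992, -0.0, 0.001]
contact_force: [-0.4, -0.7, 7.4]
opening: 0.155
finger_force: 40.0
```

Emit:
step_arm(motion=[{"wx": 0,"wy": 0,"wz": 0.03,"dx": 0,"dy": 0,"dz": 0,"claw": 5},{"wx": 0,"wy": 0,"wz": 0.06,"dx": 0,"dy": 0,"dz": 0,"claw": 5},{"wx": 0,"wy": 0,"wz": 0.095,"dx": 0,"dy": 0,"dz": 0,"claw": 5},{"wx": 0,"wy": 0,"wz": 0.13,"dx": 0,"dy": 0,"dz": 0,"claw": 5},{"wx": 0,"wy": 0,"wz": 0.165,"dx": 0,"dy": 0,"dz": 0,"claw": 5},{"wx": 0,"wy": 0,"wz": 0.2,"dx": 0,"dy": 0,"dz": 0,"claw": 5},{"wx": 0,"wy": 0,"wz": 0.235,"dx": 0,"dy": 0,"dz": 0,"claw": 5},{"wx": 0,"wy": 0,"wz": 0.25,"dx": 0,"dy": 0,"dz": 0,"claw": 5}])

```text
clock: 18.05
tool_pos: [0.5205, 0.0317, 0.0844]
eef_rot: [0.496, 0.868, 0.0, 0.001]
contact_force: [0.3, -0.8, 7.5]
opening: 0.156
finger_force: 40.0
```

```bash
python3 -c "
from h import *
s=get_state();print(s['q'].round(3),s['tool_pos'].round(4),s['contact_force'].round(2),s['moment'].round(3),np.degrees(2*np.arctan2(s['eef_rot'][1],s['eef_rot'][0])))"
```

```text
[ 0.097  0.831 -0.41   1.992  0.722  0.464 -0.322] [0.5205 0.0317 0.0844] [ 0.26 -0.75  7.47] [-0.173 -0.24   0.07 ] 120.53283107673046
```

Emit:
step_arm(motion=[{"wx": 0,"wy": 0,"wz": 0.03,"dx": 0,"dy": 0,"dz": 0,"claw": 5},{"wx": 0,"wy": 0,"wz": 0.06,"dx": 0,"dy": 0,"dz": 0,"claw": 5},{"wx": 0,"wy": 0,"wz": 0.095,"dx": 0,"dy": 0,"dz": 0,"claw": 5},{"wx": 0,"wy": 0,"wz": 0.13,"dx": 0,"dy": 0,"dz": 0,"claw": 5},{"wx": 0,"wy": 0,"wz": 0.165,"dx": 0,"dy": 0,"dz": 0,"claw": 5},{"wx": 0,"wy": 0,"wz": 0.2,"dx": 0,"dy": 0,"dz": 0,"claw": 5},{"wx": 0,"wy": 0,"wz": 0.225,"dx": 0,"dy": 0,"dz": 0,"claw": 5},{"wx": 0,"wy": 0,"wz": 0.245,"dx": 0,"dy": 0,"dz": 0,"claw": 5}])

```text
clock: 18.85
tool_pos: [0.5203, 0.0315, 0.0843]
eef_rot: [0.786, 0.619, 0.001, 0.001]
contact_force: [0.6, -0.8, 7.6]
opening: 0.155
finger_force: 40.0
```

Emit:
step_arm(motion=[{"wx": 0,"wy": 0,"wz": 0,"dx": 0,"dy": 0,"dz": 0,"claw": 5},{"wx": 0,"wy": 0,"wz": 0,"dx": 0,"dy": 0,"dz": 0,"claw": 5},{"wx": 0,"wy": 0,"wz": 0,"dx": 0,"dy": 0,"dz": 0,"claw": 5},{"wx": 0,"wy": 0,"wz": 0,"dx": 0,"dy": 0,"dz": 0,"claw": 5},{"wx": 0,"wy": 0,"wz": 0,"dx": 0,"dy": 0,"dz": 0,"claw": 5}])

```text
clock: 19.35
tool_pos: [0.5204, 0.0315, 0.0843]
eef_rot: [0.785, 0.62, 0.001, 0.001]
contact_force: [0.8, -0.5, 7.2]
opening: 0.153
finger_force: 40.0
```

```bash
python3 - <<'E'
from h import *
s=get_state();print(s['q'].round(3),s['tool_pos'].round(4),s['contact_force'].round(2),s['moment'].round(3),np.degrees(2*np.arctan2(s['eef_rot'][1],s['eef_rot'][0])),s['finger_force'])
S=snap('wrist','w6.png')
E
```

```text
[-0.015  0.811 -0.222  1.998  0.45   0.378 -0.825] [0.5204 0.0315 0.0843] [ 0.8  -0.55  7.17] [-0.242 -0.026  0.133] 76.62149324946058 40.00794589519501
```

View pics/w6.png

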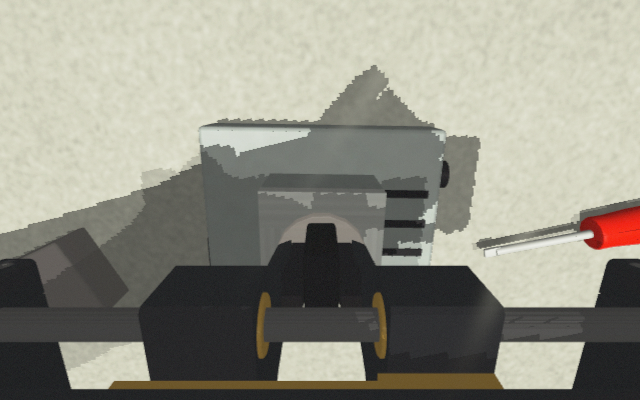

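The wing at (322,265) is square in the fingers and 89° clockwise from the notch line. The flange is just above the well top, and the measured push and torque match the springs. Handing in.

```bash
python3 -c "
from h import *
print(workorder.finish_job())"
```

```text
the job is handed in; nothing more can be done
None
```

I handed the job in at about 19 s; no verdict came back. By my measurements, the cover is upright and released in the tray, and the cartridge is seated, pressed about 6 to 7 mm, turned about 89° clockwise and still gripped at 40 N.

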